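Sort the loose electronics parts into their trays

TASK

Clear the bench after the robotics practical: put both yellow gearmotors in the blue tray, both black heatsinks in the white tray and the red circuit board in the black tray. Set each part down rather than dropping it, so that all lie flat on the tray floors, the same way up as they are now, side by side and none on another or on a rim. Leave the multimeter and the solder spool where they are.

Things in the scene. Friction and masses are not known exactly. Their poses are not given: they have to be found in the camera images.
- motor_a_center (a point): hobby-robot gearmotor lying down: yellow gearbox, steel can, white end cap; 71 mm long along x, 19 wide along y, 22 high, about 30 g. A white shaft 6 mm thick sticks out 9 mm on both sides along y, 23 mm from the centre towards -x (37 mm over the shafts). Grip the flat sides near the centre, across y. Point: its middle, 11 mm above its underside; z up. Both gearmotors are alike.
- motor_b_center (a point): hobby-robot gearmotor lying down: yellow gearbox, steel can, white end cap; 71 mm long along x, 19 wide along y, 22 high, about 30 g. A white shaft 6 mm thick sticks out 9 mm on both sides along y, 23 mm from the centre towards -x (37 mm over the shafts). Grip the flat sides near the centre, across y. Point: its middle, 11 mm above its underside; z up. Both gearmotors are alike.
- heatsink_a_center (a point): black finned aluminium heatsink, fins up, 52 mm long along its x (the fins run this way), 34 mm wide along its y, 28 mm high, about 60 g; the outer faces of the outer fins can be gripped across y. Point: its centre, 14 mm above its underside; z up. The two heatsinks are alike.
- heatsink_b_center (a point): black finned aluminium heatsink, fins up, 52 mm long along its x (the fins run this way), 34 mm wide along its y, 28 mm high, about 60 g; the outer faces of the outer fins can be gripped across y. Point: its centre, 14 mm above its underside; z up. The two heatsinks are alike.
- board_center (a point): red circuit board, components on top, on four brass legs: 70 mm long along its x, 48 mm wide along its y, 22 mm high in all, about 30 g. The red board itself is 3 mm thick, its underside 9 mm above the bench; its long edges are free and can be gripped across y. Point: its centre, 11 mm above the feet; z up (components up).
- tray_blue: shallow square blue plastic tray, fixed to the bench, empty at the start: the tray for the gearmotors. 150 x 150 mm outside, 16 mm high; walls 3 mm thick, so 144 x 144 mm inside; floor 4 mm thick. Origin: centre of its underside, on the bench; x and y run parallel to its walls, z up.
- tray_white: shallow square white plastic tray, fixed to the bench, empty at the start: the tray for the heatsinks. 150 x 150 mm outside, 16 mm high; walls 3 mm thick, so 144 x 144 mm inside; floor 4 mm thick. Origin: centre of its underside, on the bench; x and y run parallel to its walls, z up.
- tray_black: shallow square black plastic tray, fixed to the bench, empty at the start: the tray for the circuit board. 150 x 150 mm outside, 16 mm high; walls 3 mm thick, so 144 x 144 mm inside; floor 4 mm thick. Origin: centre of its underside, on the bench; x and y run parallel to its walls, z up.
- multimeter: orange multimeter with a black face lying on the bench, a bystander: 150 mm along its x, 75 mm along its y, 44 mm high, 0.4 kg. Origin: centre of its underside. Not to be moved.
- spool: spool of solder wire with green flanges standing on end, a bystander: 56 mm across, 38 mm high, 0.25 kg. Origin: centre of its underside. Not to be moved.

How it is judged:
At the end, for the whole second after the job is handed in: Both gearmotors are in the blue tray, both heatsinks in the white tray and the circuit board in the black tray: each centre within 70 mm of the tray centre along both tray axes, no more than 4 mm above its height when resting on the tray floor, upright within 0.15 rad, and at rest (x of motor_a_center in the frame of tray_blue between -0.07 and 0.07 m and y of motor_a_center in the frame of tray_blue between -0.07 and 0.07 m and z of each of motor_a_center, motor_b_center in the frame of tray_blue below 0.019 m and angle between each of motor_a_center, motor_b_center, heatsink_a_center, heatsink_b_center, board_center's own z axis and vertical below 0.15 rad and linear speed of each of motor_a, motor_b, heatsink_a, heatsink_b, board below 0.02 m/s and angular speed of each of motor_a, motor_b, heatsink_a, heatsink_b, board below 0.2 rad/s and x of motor_b_center in the frame of tray_blue between -0.07 and 0.07 m and y of motor_b_center in the frame of tray_blue between -0.07 and 0.07 m and x of heatsink_a_center in the frame of tray_white between -0.07 and 0.07 m and y of heatsink_a_center in the frame of tray_white between -0.07 and 0.07 m and z of each of heatsink_a_center, heatsink_b_center in the frame of tray_white below 0.022 m and x of heatsink_b_center in the frame of tray_white between -0.07 and 0.07 m and y of heatsink_b_center in the frame of tray_white between -0.07 and 0.07 m and x of board_center in the frame of tray_black between -0.07 and 0.07 m and y of board_center in the frame of tray_black between -0.07 and 0.07 m and z of board_center in the frame of tray_black below 0.019 m); the robot touches nothing.
It fails at once if a part is dropped (let go, it falls faster than 0.8 m/s: some 33 mm or more) ((contact force between the fingers and motor_a below 0.01 N and linear speed of motor_a above 0.8 m/s) or (contact force between the fingers and motor_b below 0.01 N and linear speed of motor_b above 0.8 m/s) or (contact force between the fingers and heatsink_a below 0.01 N and linear speed of heatsink_a above 0.8 m/s) or (contact force between the fingers and heatsink_b below 0.01 N and linear speed of heatsink_b above 0.8 m/s) or (contact force between the fingers and board below 0.01 N and linear speed of board above 0.8 m/s)).
It fails at once if the multimeter is shifted by more than 15 mm (distance of multimeter from where it was at the start of the episode above 0.015 m).
It fails at once if the spool is shifted by more than 15 mm (distance of spool from where it was at the start of the episode above 0.015 m).
It also fails if it takes over 144 s, if anything falls off the work surface, if the arm or the gripper's body presses on something with over 40 N, if the wrist force passes 120 N, or if a joint passes its speed limit or range.

ROBOT

A 6-joint arm with a two-finger parallel gripper is mounted at the origin on the work surface. World frame = base frame: x ahead of the robot, y to its left, z up, the work surface at z = 0. Lengths are in m, angles in rad, forces in N, time in s.
With the tool pointing down it reaches from about 0.425 to 0.95 m from the base axis. Payload 3.5 kg.
Tool frame: the origin (TCP) lies on the centre line of the jaws, within the pads' length; the fingertips stand 17 mm ahead of it and the grasp point (between the pads) lies 2 mm behind it; z points along the fingers, y is the line along which they close (so a half turn about z gives the same grasp; the last joint's range is limited). The gripper opens to 85 mm and grips with 20 to 120 N. Pads are 22 mm wide; open, the fingers measure 114 mm over their backs; the gripper's body (76 mm by 85 mm) begins 54 mm behind the grasp point. The pads swing forward as they close: fully open they stand 13 mm farther back than shut.
Start: joints at [-1.293, 0.286, 1.577, -0, 1.279, -0.15], TCP at [0.28, -0.614, 0.21] pointing down, gripper open.
Joint ranges: [-2.77, 2.77], [-0.9, 2.22], [0.21, 2.48], [-1.53, 4.67], [0.24, 2.81], [-2.84, 2.84]. Speed limits (rad/s): [2.79, 2.79, 3.14, 3.14, 3.14, 3.14].

INTERFACE

Orientations are given as a unit quaternion [x, y, z, w].
In Python, from plant import ctrl gives the robot as it stands. The module is installed in compiled form; this text tells all that it offers.
- The arm moves only by the tool drive_tool, never from a script. Its argument "moves" is a list of rows, each a list of 3 entries, a list of its own where there are three numbers: the turn, a rotation vector about the tool's x, y, z in rad, then the shift along the tool's x, y, z in m, then the finger opening in m, from 0 to 0.0854. A call has 1 to 5 rows; each row shifts and turns the commanded pose from where the row before left it, along the tool's axes as they then stand; what a row does not reach is not made up. A row lasts 1/8 s, in which the tool goes at most 62.5 mm and 10.7 degrees, less where a joint would pass 70% of its speed; a pose out of reach is approached as far as the arm can. A call with a gripper value outside its range is refused whole. The fingers move at their own pace and stop on an object; "grip_force" is the grip in N (left out, the last holds). Time passes only in rows, so rows that do not move let the fingers close. It gives the time, the measured TCP pose, the force, the opening and the grip force at its end, in the units of the state.
- ctrl.get_state(): the state, without advancing time (a new reading comes with each control period).
- ctrl.read_camera(name): name is "scene" or "top" or "wrist"; returns a dict with "image" (420x560x3 uint8, red, green, blue), "fx", "fy", "cx", "cy" (pixels), "dist" ([k1, k2, p1, p2, k3] as OpenCV has them; the pictures are not rectified), "R" (3x3) and "t" (3): a world point X has camera coordinates R X + t. Camera axes: x right, y down, z forward; pixel columns grow to the right and rows downward; lengths in m; the calibration is good to about 2 mm. A picture is of the moment at which its call begins. There is no depth.
- ctrl.sign_off(): hands the job in; it is judged then, once.
The state is a dict: "time": time; "qpos": joint angles; "dq": joint speeds; "joint_efforts": joint torques, N m; "eef_pos": TCP position; "tcp_rot": TCP orientation; "contact_force": force on the tool from outside, world axes, zero at the start; "wrist_torque": the same for the moment, N m; "opening": opening from 0.0 (shut) to 1.0 (fully open); "finger_force": force on a finger pad.
Only numpy, scipy, OpenCV 4.12 (cv2) and the standard library are available. Lean on these libraries where they do the work, as an engineer would, in place of code of your own. Each camera call takes 0.05 s, during which the arm holds its last target. There are 200 camera calls.

## Working session

There is one attempt and no reset: what is moved stays moved. The work goes in short steps, Python scripts to look and compute and a tool call to move; the robot and the scene stay as the last step left them, time stands still between calls to the robot, and variables do not carry over. Pictures are saved under pics/ and viewed, at most 14 in all, crops included, and the job is handed in when it is done.

Besides the shell and the picture viewer there is one more tool, called as name([rows], argument=value, ...), one row to a line, values as JSON. drive_tool: Moves the arm, as the interface text tells. Its arguments: {"type":"object","properties":{"moves":{"type":"array","items":{"type":"array"}},"grip_force":{"type":"number"}},"required":["moves"]}

```bash
mkdir -p pics; cat > h.py <<'E'
import numpy as np, cv2, pickle
from plant import ctrl
def snap(cam,name):
    c=ctrl.read_camera(cam); cv2.imwrite(f'pics/{name}.png',c['image'][:,:,::-1]); pickle.dump(c,open(f'pics/{name}.pkl','wb')); return c
def load(n): return pickle.load(open(f'pics/{n}.pkl','rb'))
def ray(c,uv):
    K=np.array([[c['fx'],0,c['cx']],[0,c['fy'],c['cy']],[0,0,1.]])
    p=cv2.undistortPoints(np.array(uv,float).reshape(-1,1,2),K,np.array(c['dist'],float)).reshape(-1,2)
    R=np.array(c['R']);t=np.array(c['t']); d=np.c_[p,np.ones(len(p))]@R; return -R.T@t,d
def at_z(c,uv,z):
    o,d=ray(c,uv); return o+d*((z-o[2])/d[:,2])[:,None]
def tri(c1,a,c2,b):
    o1,d1=ray(c1,a);o2,d2=ray(c2,b);out=[]
    for x,y in zip(d1,d2):
        s=np.linalg.lstsq(np.c_[x,-y],o2-o1,rcond=None)[0]; out.append(((o1+x*s[0])+(o2+y*s[1]))/2)
    return np.array(out)
E
python3 - <<'E'
from h import *
for n in ('top','scene','wrist'):
    c=snap(n,n+'0'); cc=-np.array(c['R']).T@c['t']; print(n,cc.round(3),c['fx'])
    im=cv2.imread(f'pics/{n}0.png'); 
    cv2.imwrite(f'pics/{n}0b.png',cv2.resize(im,(800,600),interpolation=cv2.INTER_CUBIC))
s=ctrl.get_state(); print(s)
E
```

```text
top [0.439 0.013 1.093] 517.8057048848931
scene [1.043 0.152 0.942] 486.07132273844695
wrist [ 0.346 -0.584  0.372] 293.60424145479016
{'time': 0.15, 'qpos': array([-1.29300863e+00,  2.87017807e-01,  1.57786500e+00, -1.31708269e-06,
        1.27858356e+00, -1.49955739e-01]), 'dq': array([ 0.00093701, -0.00327608, -0.00410725,  0.00049444,  0.00043376,
        0.00202227]), 'joint_efforts': array([ 8.24067793e-04, -4.06599998e+01, -2.93140465e+01, -1.15456351e-04,
        3.98215096e-03,  4.16469035e-06]), 'eef_pos': array([ 0.27990207, -0.61361972,  0.20911471]), 'tcp_rot': array([ 9.77216019e-01,  2.12245079e-01, -6.04683414e-05, -9.34900822e-04]), 'contact_force': array([-0.03838777, -0.02879731,  0.38852871]), 'wrist_torque': array([ 0.0307294 , -0.00516808, -0.06347348]), 'finger_force': 0.0, 'opening': 1.0013309556641088}
```

View pics/top0b.png

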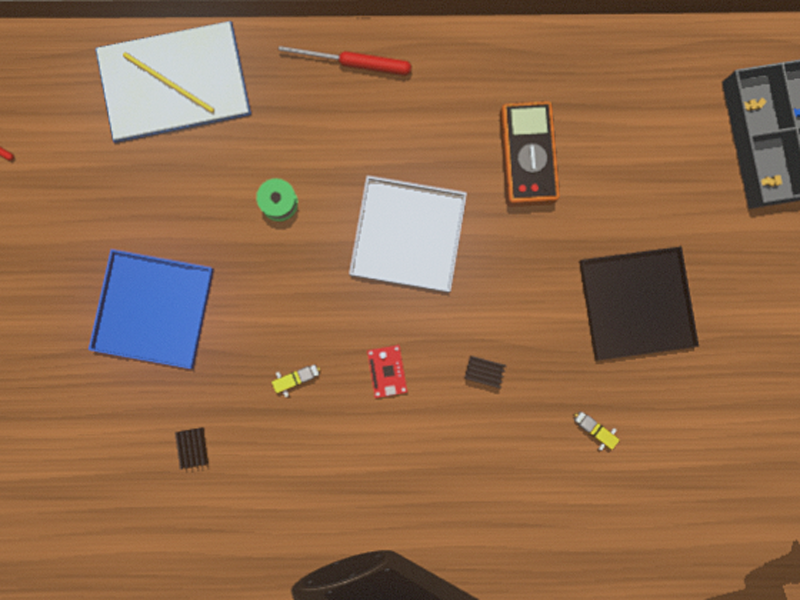

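View pics/scene0b.png

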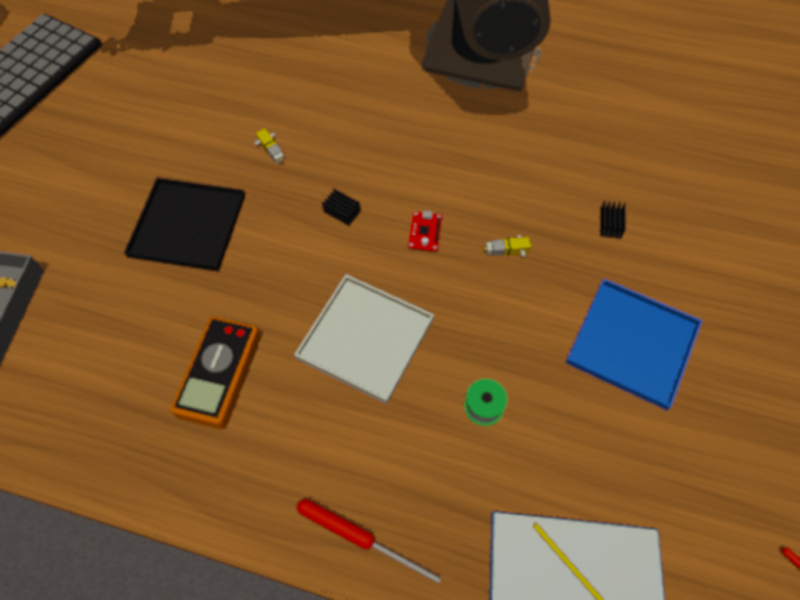

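The top view shows the blue tray around (152,310), white around (408,235) and black around (638,304), in 800-px coordinates. It also shows motor A (296,379), motor B (597,432), heatsinks (192,449) and (485,373) and the board (388,372). The scene view shows the same parts from the far side.

```bash
cat >> h.py <<'E'
S=0.7
def px(l): return (np.array(l,float)+.5)*S-.5
E
python3 - <<'E'
from h import *
T=load('top0');C=load('scene0')
names='mA mB hL hR board blue white black spool meter'.split()
t=px([(296,379),(597,432),(192,449),(485,373),(388,372)])
s=px([(508,246),(270,146),(613,219),(342,207),(425,231)])
print(tri(T,t,C,s).round(3))
def ang(a,b): return np.degrees(np.arctan2(b[1]-a[1],b[0]-a[0])).round(1)
for n,q in dict(blue=[(112,251),(213,268),(193,369),(92,350)],white=[(368,178),(466,192),(450,291),(350,276)],black=[(581,262),(682,248),(697,346),(597,360)]).items():
    w=at_z(T,px(q),.016); print(n,w.mean(0).round(3),'edge x-ish ang',ang(w[3],w[0]),ang(w[2],w[1]), np.linalg.norm(w[0]-w[1]).round(3))
q=[(112,251),(213,268),(193,369)];r=[(698,321),(668,406),(568,362)]
for k in ([(92,350),(112,251),(213,268),(193,369)],[(604,282),(699,321),(669,406),(568,362)]),: pass
# blue: top TL (112,251)=far,left(+x,+y)->scene lower right; 
print('blue tri',tri(T,px([(112,251),(213,268),(193,369),(92,350)]),C,px([(669,406),(568,362),(604,282),(699,321)])).round(3))
for n,a,b,z in [('mA',(273,386),(319,370),.011),('mB',(616,446),(577,415),.011),('hL fins',(194,470),(190,429),.028),('hR fins',(467,369),(503,378),.028),('board',(391.5,396),(383.5,347.5),.012)]:
    w=at_z(T,px([a,b]),z); print(n,w.mean(0).round(3),'ang',ang(w[0],w[1]),np.linalg.norm(w[0]-w[1]).round(3))
print(at_z(T,px([(276,195),(529,153)]),.04).round(3))
from scipy.spatial.transform import Rotation as R
st=ctrl.get_state(); print(R.from_quat(st['tcp_rot']).as_matrix().round(3))
c=load('wrist0'); print('wrist R',np.array(c['R']).round(3))
E
```

```text
[[ 0.434  0.144  0.012]
 [ 0.352 -0.292  0.01 ]
 [ 0.336  0.293  0.013]
 [ 0.439 -0.131  0.013]
 [ 0.442  0.01   0.009]]
blue [0.538 0.35  0.016] edge x-ish ang -10.0 -10.5 0.15
white [ 0.645 -0.024  0.016] edge x-ish ang -10.8 -10.3 0.147
black [ 0.537 -0.361  0.016] edge x-ish ang 7.1 5.8 0.151
blue tri [[0.625 0.413 0.012]
 [0.599 0.268 0.006]
 [0.45  0.297 0.003]
 [0.48  0.44  0.011]]
mA [0.436 0.143 0.011] ang -71.6 0.07
mB [ 0.354 -0.292  0.011] ang 50.6 0.071
hL fins [0.337 0.287 0.028] ang 6.4 0.058
hR fins [ 0.438 -0.13   0.028] ang -104.7 0.053
board [0.443 0.01  0.012] ang 8.7 0.071
[[ 0.7    0.168  0.04 ]
 [ 0.758 -0.201  0.04 ]]
[[ 0.91   0.415 -0.001]
 [ 0.415 -0.91   0.002]
 [ 0.    -0.002 -1.   ]]
wrist R [[ 0.415 -0.91  -0.003]
 [-0.874 -0.399  0.278]
 [-0.254 -0.113 -0.961]]
```

View pics/wrist0.png

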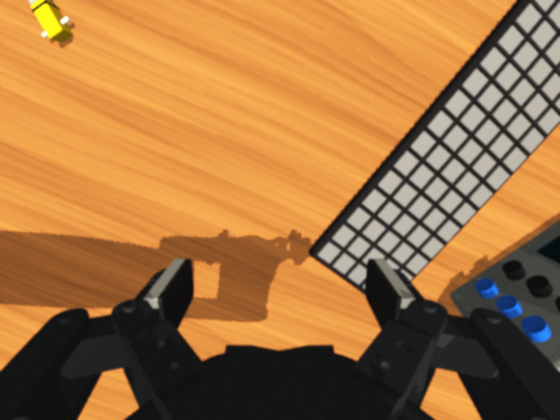

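The wrist view shows motor B at the upper left (48,22) and the open fingers at the bottom. Triangulated centre heights of 9–13 mm agree with the text. I'll go above motor B first.

```bash
cat >> h.py <<'E'
from scipy.spatial.transform import Rotation as Rot
def pose():
    s=ctrl.get_state(); M=Rot.from_quat(s['tcp_rot']).as_matrix(); return s,M,np.degrees(np.arctan2(M[1,0],M[0,0]))
def plan(x,y,z,yaw,frm=None):
    """turn about tool z (first), then shift in the turned tool axes"""
    s,M,w=pose(); p=s['eef_pos'] if frm is None else np.array(frm[:3]); w=w if frm is None else frm[3]
    d=(yaw-w+180)%360-180
    a=np.radians(w+d); e=np.array([x,y,z])-p
    print('turn z %.3f'%-np.radians(d),'shift',np.round([e[0]*np.cos(a)+e[1]*np.sin(a),e[0]*np.sin(a)-e[1]*np.cos(a),-e[2]],4))
def blobs(n,lo,hi,z,amin=150):
    c=load(n); m=cv2.inRange(cv2.cvtColor(c['image'],cv2.COLOR_RGB2HSV),lo,hi)
    cs,_=cv2.findContours(m,cv2.RETR_EXTERNAL,cv2.CHAIN_APPROX_NONE)
    for k in cs:
        if cv2.contourArea(k)<amin: continue
        r=cv2.minAreaRect(k); w=at_z(c,cv2.boxPoints(r),z); e=np.diff(w,axis=0)[:2]
        print('px',np.round(r[0]),'world',w.mean(0).round(4),[(np.linalg.norm(v[:2]).round(4),(np.degrees(np.arctan2(v[1],v[0]))%180).round(1)) for v in e])
E
```

drive_tool([
  [[0, 0, -0.152], [0, 0, 0], 0.085],
  [[0, 0, -0.152], [0, 0, 0], 0.085],
  [[0, 0, -0.152], [0, 0, 0], 0.085],
  [[0, 0, 0], [0.05, -0.025, 0], 0.085],
  [[0, 0, 0], [0.05, -0.025, 0], 0.085],
])

```text
time: 0.78
eef_pos: [0.3047, -0.5039, 0.2093]
tcp_rot: [0.904, 0.427, 0.0, -0.001]
contact_force: [0.3, 0.9, 0.5]
opening: 0.994
finger_force: 0.0
```

drive_tool([
  [[0, 0, 0], [0.05, -0.025, 0], 0.085],
  [[0, 0, 0], [0.05, -0.025, 0], 0.085],
  [[0, 0, 0], [0.05, -0.025, 0.01], 0.085],
  [[0, 0, 0], [0.046, -0.022, 0.01], 0.085],
  [[0, 0, 0], [0, 0, 0], 0.06],
])

```text
time: 1.4
eef_pos: [0.354, -0.2885, 0.1887]
tcp_rot: [0.903, 0.43, -0.0, -0.001]
contact_force: [-0.8, -0.3, 0.8]
opening: 0.814
finger_force: 0.0
```

```bash
python3 - <<'E'
from h import *
snap('wrist','w1'); s,M,w=pose(); print(s['time'],s['eef_pos'].round(4),w,M[:,2].round(4),s['opening'])
blobs('w1',(20,100,80),(35,255,255),.022)
E
```

```text
1.45 [ 0.3542 -0.2906  0.1897] 50.79146585926345 [-5.e-04  3.e-04 -1.e+00] 0.7266462444812546
px [280. 200.] world [ 0.3481 -0.2985  0.022 ] [(np.float64(0.0194), np.float64(140.9)), (np.float64(0.0394), np.float64(51.4))]
```

View pics/w1.png

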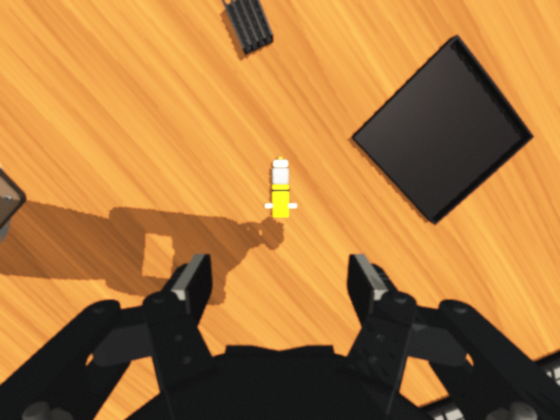

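The wrist view shows motor B lying along the tool x axis, from (281,156) at its white cap to (281,218) at its yellow end. It sits centred between the fingers.

```bash
python3 - <<'E'
from h import *
c=load('w1'); w=at_z(c,[(281,157),(281,218)],.014); m=w.mean(0); print(w.round(4),m)
plan(m[0],m[1],.021,51.2)
E
```

```text
[[ 0.3797 -0.2605  0.014 ]
 [ 0.3338 -0.3172  0.014 ]] [ 0.35675174 -0.28884811  0.014     ]
turn z -0.007 shift [0.003  0.0009 0.1687]
```

drive_tool([
  [[0, 0, -0.007], [0.003, 0.001, 0.05], 0.055],
  [[0, 0, 0], [0, 0, 0.055], 0.055],
  [[0, 0, 0], [0, 0, 0.04], 0.055],
  [[0, 0, 0], [0, 0, 0.023], 0.05],
  [[0, 0, 0], [0, 0, 0], 0.01],
], grip_force=35)

```text
time: 2.08
eef_pos: [0.3556, -0.2903, 0.0205]
tcp_rot: [0.903, 0.43, -0.001, -0.002]
contact_force: [0.6, 0.1, -0.2]
opening: 0.387
finger_force: 0.0
```

drive_tool([
  [[0, 0, 0], [0, 0, 0], 0.005],
  [[0, 0, 0], [0, 0, 0], 0.005],
  [[0, 0, 0], [0, 0, 0], 0.005],
  [[0, 0, 0], [0, 0, 0], 0.005],
])

```text
time: 2.58
eef_pos: [0.3571, -0.2907, 0.0228]
tcp_rot: [0.902, 0.431, 0.0, 0.001]
contact_force: [-0.2, -0.5, -0.9]
opening: 0.059
finger_force: 0.0
```

```bash
python3 - <<'E'
from h import *
snap('wrist','w2'); s,M,w=pose(); print(s['time'],s['eef_pos'].round(4),w,M[:,2].round(4),s['opening'],s['finger_force'])
E
```

```text
2.625 [ 0.357  -0.2905  0.0227] 51.04480854539017 [ 5.e-04 -7.e-04 -1.e+00] 0.062179339690953 0.0
```

View pics/w2.png

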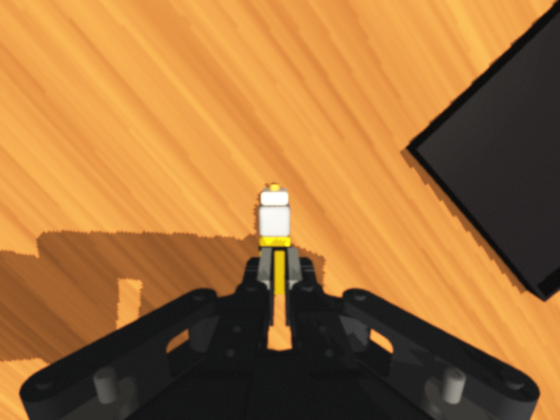

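The view shows the fingers shut to a 5 mm gap over the yellow gearbox, pad front edge near row 250. They look to be above the motor rather than beside it, so I'll check where the fingertips really are.

```bash
python3 - <<'E'
from h import *
c=load('w2'); s,M,w=pose(); p=s['eef_pos']
K=np.array([[c['fx'],0,c['cx']],[0,c['fy'],c['cy']],[0,0,1.]])
def pr(X): return cv2.projectPoints(np.array(X,float),cv2.Rodrigues(np.array(c['R']))[0],np.array(c['t']),K,np.array(c['dist']))[0].reshape(-1,2).round(0)
for dz in (.017,.01,0,-.01,-.02): print(dz,pr([p+M@[.011,y,dz] for y in (-.0175,-.0025,.0025,.0175)]).tolist(), pr([p+M@[-.011,y,dz] for y in (-.0025,.0025)]).tolist())
ctrlw=at_z(c,[(258,225),(291,225)],.02); print(np.linalg.norm(ctrlw[0]-ctrlw[1]))
for z in (0,.011,.022,.03): 
  q=at_z(c,[(259,243),(290,243),(274,185)],z); print(z,np.linalg.norm(q[0]-q[1]), ((q-p)@M).round(4).tolist())
E
```

```text
0.017 [[251.0, 224.0], [274.0, 224.0], [282.0, 224.0], [305.0, 224.0]] [[274.0, 255.0], [282.0, 255.0]]
0.01 [[250.0, 227.0], [274.0, 227.0], [282.0, 227.0], [306.0, 227.0]] [[274.0, 259.0], [282.0, 259.0]]
0 [[248.0, 233.0], [274.0, 233.0], [282.0, 233.0], [307.0, 233.0]] [[274.0, 266.0], [282.0, 266.0]]
-0.01 [[247.0, 239.0], [273.0, 239.0], [282.0, 239.0], [309.0, 239.0]] [[274.0, 274.0], [282.0, 274.0]]
-0.02 [[245.0, 246.0], [273.0, 246.0], [283.0, 246.0], [311.0, 246.0]] [[273.0, 283.0], [282.0, 283.0]]
0.01973047718007801
0 0.021156808726406587 [[-0.0049, -0.013, 0.0226], [-0.0049, 0.0082, 0.0227], [0.0353, -0.0026, 0.0226]]
0.011 0.01990663099574454 [[-0.0004, -0.0122, 0.0116], [-0.0004, 0.0077, 0.0117], [0.0375, -0.0024, 0.0116]]
0.022 0.01865645326508261 [[0.0042, -0.0114, 0.0006], [0.0042, 0.0073, 0.0007], [0.0396, -0.0022, 0.0006]]
0.03 0.017747233097328435 [[0.0075, -0.0108, -0.0074], [0.0075, 0.0069, -0.0073], [0.0412, -0.002, -0.0074]]
```

Projection says the visible fingertip front edge is about 20 mm behind the reported TCP, not 17 mm ahead of it. That fits the empty closing with zero force. I'll open, go lower in small steps and look again.

drive_tool([
  [[0, 0, 0], [0, -0.002, 0], 0.045],
  [[0, 0, 0], [0, 0, 0], 0.045],
  [[0, 0, 0], [0, 0, 0], 0.045],
  [[0, 0, 0], [0, 0, 0.01], 0.045],
  [[0, 0, 0], [0, 0, 0.008], 0.045],
])

```text
time: 3.25
eef_pos: [0.355, -0.2888, 0.0034]
tcp_rot: [0.902, 0.431, -0.0, -0.0]
contact_force: [1.1, -0.1, 0.2]
opening: 0.528
finger_force: 0.0
```

```bash
python3 - <<'E'
from h import *
c=snap('wrist','w3'); s,M,w=pose(); print(s['time'],s['eef_pos'].round(4),w,s['opening'],s['finger_force'],s['contact_force'])
im=np.vstack([cv2.imread('pics/w2.png')[170:350,130:430],cv2.imread('pics/w3.png')[170:350,130:430]])
cv2.imwrite('pics/crop3.png',cv2.resize(im[:, :],(500,600),interpolation=cv2.INTER_CUBIC))
E
```

```text
3.3 [ 0.3544 -0.2881  0.0023] 51.031646460494 0.5229647232913316 0.0 [-1.377896    0.12990265 -0.51541703]
```

View pics/crop3.png

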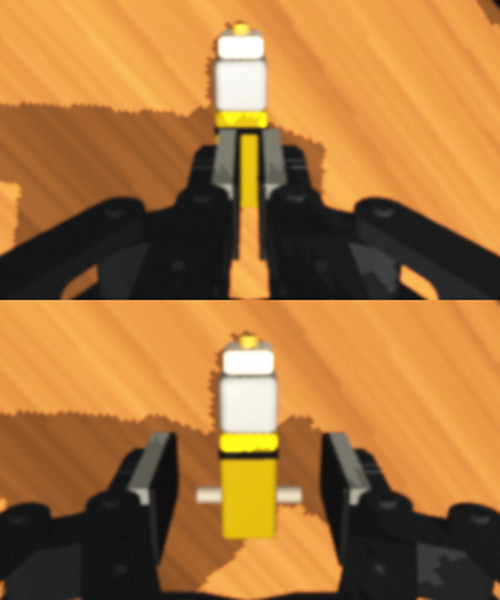

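At a reported z of 2 mm the open pads straddle motor B but still end about 26 mm above the bench. The inner edges at (236,250) and (323,250) put the tips about 24 mm behind the TCP. I'll lower by 17 mm and grip.

drive_tool([
  [[0, 0, 0], [0, 0, 0.007], 0.045],
  [[0, 0, 0], [0, 0, 0.006], 0.045],
  [[0, 0, 0], [0, 0, 0.004], 0.045],
])

```text
time: 3.68
eef_pos: [0.3551, -0.289, -0.0133]
tcp_rot: [0.902, 0.431, -0.0, -0.0]
contact_force: [-0.2, -0.2, 0.3]
opening: 0.525
finger_force: 0.0
```

drive_tool([
  [[0, 0, 0], [0, 0, 0], 0.01],
  [[0, 0, 0], [0, 0, 0], 0.005],
  [[0, 0, 0], [0, 0, 0], 0.005],
  [[0, 0, 0], [0, 0, 0], 0.005],
])

```text
time: 4.18
eef_pos: [0.3553, -0.2892, -0.0127]
tcp_rot: [0.902, 0.431, 0.0, 0.0]
contact_force: [-0.7, -0.4, 0.1]
opening: 0.218
finger_force: 35.6
```

Motor B is gripped (18.6 mm opening, 36 N). I'll lift it, turn it to the blue tray's axes and carry it there.

drive_tool([
  [[0, 0, 0], [0, 0, -0.03], 0.005],
  [[0, 0, -0.165], [0, 0, -0.045], 0.005],
  [[0, 0, -0.17], [0, 0, -0.045], 0.005],
  [[0, 0, -0.168], [0, 0, -0.01], 0.005],
  [[0, 0, 0], [0.04, 0.006, 0], 0.005],
])

```text
time: 4.8
eef_pos: [0.3691, -0.2529, 0.1195]
tcp_rot: [0.768, 0.641, 0.0, 0.003]
contact_force: [0.4, 0.3, -0.1]
opening: 0.217
finger_force: 35.6
```

drive_tool([
  [[0, 0, 0], [0.055, 0.008, 0], 0.005],
  [[0, 0, 0], [0.055, 0.008, 0], 0.005],
  [[0, 0, 0], [0.055, 0.008, 0], 0.005],
  [[0, 0, 0], [0.055, 0.008, 0], 0.005],
  [[0, 0, 0], [0.055, 0.008, 0], 0.005],
])

```text
time: 5.42
eef_pos: [0.4563, 0.0147, 0.1175]
tcp_rot: [0.767, 0.642, 0.0, 0.0]
contact_force: [0.9, -0.6, 0.6]
opening: 0.211
finger_force: 35.6
```

drive_tool([
  [[0, 0, 0], [0.055, 0.008, 0], 0.005],
  [[0, 0, 0], [0.055, 0.008, 0], 0.005],
  [[0, 0, 0], [0.055, 0.008, 0], 0.005],
  [[0, 0, 0], [0.055, 0.008, 0], 0.005],
  [[0, 0, 0], [0.055, 0.008, 0], 0.005],
])

```text
time: 6.05
eef_pos: [0.544, 0.2784, 0.1171]
tcp_rot: [0.767, 0.642, -0.0, 0.0]
contact_force: [0.2, -1.0, -0.7]
opening: 0.211
finger_force: 35.6
```

drive_tool([
  [[0, 0, 0], [0.045, 0.008, 0], 0.005],
  [[0, 0, 0], [0.025, 0.003, 0], 0.005],
  [[0, 0, 0], [0, 0, 0], 0.005],
])

```text
time: 6.42
eef_pos: [0.5668, 0.3449, 0.1168]
tcp_rot: [0.766, 0.643, -0.0, -0.0]
contact_force: [-0.4, -1.3, -0.7]
opening: 0.21
finger_force: 35.6
```

```bash
python3 - <<'E'
from h import *
c=snap('wrist','w4'); s,M,w=pose(); print(s['time'],s['eef_pos'].round(4),w,s['opening'],s['finger_force'],s['contact_force'])
plan(.5675,.3447,-.0075,79.8)
E
```

```text
6.475 [0.5665 0.3437 0.1166] 79.93195878415577 0.21090540482016906 35.60695745050907 [ 0.18382013  0.18247108 -0.44819405]
turn z 0.002 shift [0.0011 0.0008 0.1241]
```

View pics/w4.png

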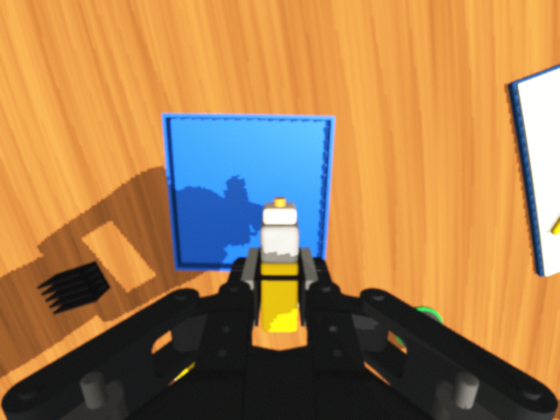

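The wrist view shows the motor held level and straight, with the blue tray's rim corners at (164,115), (335,116), (327,270) and (176,270).

```bash
python3 - <<'E'
from h import *
c=load('w4'); w=at_z(c,[(164,115),(335,116),(327,270),(176,270)],.016); print(w.round(3),w.mean(0)); 
for i in range(4): v=w[(i+1)%4]-w[i]; print(np.linalg.norm(v).round(3),np.degrees(np.arctan2(v[1],v[0]))%90)
E
```

```text
[[0.484 0.442 0.016]
 [0.629 0.415 0.016]
 [0.604 0.271 0.016]
 [0.454 0.297 0.016]] [0.54284101 0.3561628  0.016     ]
0.148 79.47047506498185
0.147 79.83176343202875
0.151 80.09372602156623
0.148 78.521466668523
```

drive_tool([
  [[0, 0, 0], [0.005, 0.003, 0.05], 0.005],
  [[0, 0, 0], [0, 0, 0.045], 0.005],
  [[0, 0, 0], [0, 0, 0.018], 0.005],
  [[0, 0, 0], [0, 0, 0.008], 0.005],
  [[0, 0, 0], [0, 0, 0.003], 0.005],
])

```text
time: 7.1
eef_pos: [0.5719, 0.348, -0.0054]
tcp_rot: [0.767, 0.642, 0.001, 0.0]
contact_force: [0.4, 0.5, -0.4]
opening: 0.211
finger_force: 35.6
```

drive_tool([
  [[0, 0, 0], [0, 0, 0], 0.005],
])

```text
time: 7.22
eef_pos: [0.572, 0.3483, -0.005]
tcp_rot: [0.767, 0.642, 0.001, 0.0]
contact_force: [-0.1, 0.3, 0.9]
opening: 0.213
finger_force: 35.6
```

drive_tool([
  [[0, 0, 0], [0, 0, 0.0025], 0.005],
  [[0, 0, 0], [0, 0, 0.001], 0.005],
  [[0, 0, 0], [0, 0, 0], 0.038],
  [[0, 0, 0], [0, 0, 0], 0.038],
  [[0, 0, 0], [0, 0, 0], 0.038],
])

```text
time: 7.85
eef_pos: [0.5705, 0.3478, -0.0106]
tcp_rot: [0.767, 0.642, -0.0, -0.0]
contact_force: [-0.2, 0.1, -0.1]
opening: 0.448
finger_force: 0.0
```

drive_tool([
  [[0, 0, 0], [0, 0, -0.01], 0.038],
  [[0, 0, 0], [0, 0, -0.03], 0.038],
  [[0, 0, 0], [0, 0, -0.055], 0.038],
  [[0, 0, 0], [0, 0, -0.055], 0.05],
  [[0, 0, 0], [0, 0, 0], 0.06],
])

```text
time: 8.48
eef_pos: [0.5748, 0.3497, 0.1482]
tcp_rot: [0.767, 0.642, 0.007, 0.002]
contact_force: [0.3, 0.2, 0.5]
opening: 0.701
finger_force: 0.0
```

```bash
python3 - <<'E'
from h import *
s,M,w=pose(); print(s['time'],s['eef_pos'].round(4),w,s['opening'])
plan(.4365,.1435,.15,108.4)
E
```

```text
8.475 [0.5748 0.3497 0.1482] 79.86947486791294 0.7011755555785683
turn z -0.498 shift [-0.152  -0.1963 -0.0018]
```

drive_tool([
  [[0, 0, -0.166], [0, 0, 0], 0.06],
  [[0, 0, -0.166], [0, 0, 0], 0.06],
  [[0, 0, -0.166], [0, 0, 0], 0.06],
  [[0, 0, 0], [-0.03, -0.039, 0], 0.055],
  [[0, 0, 0], [-0.035, -0.045, 0], 0.055],
])

```text
time: 9.1
eef_pos: [0.5107, 0.2589, 0.1389]
tcp_rot: [0.585, 0.811, -0.0, -0.0]
contact_force: [0.1, -0.3, 0.5]
opening: 0.643
finger_force: 0.0
```

drive_tool([
  [[0, 0, 0], [-0.035, -0.045, 0], 0.05],
  [[0, 0, 0], [-0.032, -0.042, 0], 0.05],
  [[0, 0, 0], [-0.02, -0.025, 0], 0.05],
  [[0, 0, 0], [0, 0, 0], 0.05],
])

```text
time: 9.6
eef_pos: [0.4313, 0.1406, 0.1391]
tcp_rot: [0.586, 0.81, -0.0, -0.0]
contact_force: [0.4, -0.1, 0.3]
opening: 0.582
finger_force: 0.0
```

```bash
python3 - <<'E'
from h import *
c=snap('wrist','w5'); s,M,w=pose(); print(s['time'],s['eef_pos'].round(4),w,s['opening'])
blobs('w5',(20,100,80),(35,255,255),.022)
E
```

```text
9.65 [0.4324 0.1414 0.1396] 108.2944174752899 0.5835939195572041
px [283. 183.] world [0.4311 0.159  0.022 ] [(np.float64(0.0201), np.float64(21.6)), (np.float64(0.0412), np.float64(112.3))]
px [490.  47.] world [0.5675 0.3338 0.022 ] [(np.float64(0.0474), np.float64(79.2)), (np.float64(0.0257), np.float64(174.0))]
```

View pics/w5.png

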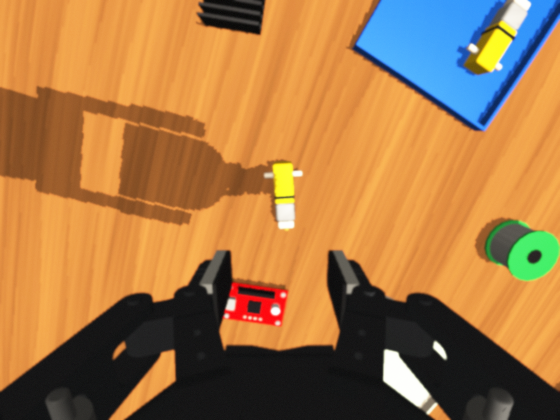

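Motor B lies flat in the blue tray at the upper right. Motor A runs from its yellow end (283,163) to its white cap (287,229), turned about 3° from the tool axis.

```bash
python3 - <<'E'
from h import *
c=load('w5'); w=at_z(c,[(283,163),(287,229)],.014); m=w.mean(0); d=w[0]-w[1]; a=np.degrees(np.arctan2(d[1],d[0])); print(m,a,np.linalg.norm(d))
plan(m[0],m[1],-.0135,a)
E
```

```text
[0.43804603 0.14448571 0.014     ] 111.9287494965457 0.06860334878705102
turn z -0.063 shift [0.0008 0.0064 0.1531]
```

drive_tool([
  [[0, 0, -0.06], [0, 0, 0.03], 0.05],
  [[0, 0, 0], [0.001, 0.006, 0.045], 0.05],
  [[0, 0, 0], [0, 0, 0.045], 0.05],
  [[0, 0, 0], [0, 0, 0.02], 0.05],
  [[0, 0, 0], [0, 0, 0.01], 0.05],
])

```text
time: 10.28
eef_pos: [0.4375, 0.1456, -0.0118]
tcp_rot: [0.56, 0.828, -0.001, -0.001]
contact_force: [0.0, -0.0, 0.5]
opening: 0.583
finger_force: 0.0
```

drive_tool([
  [[0, 0, 0], [0, 0, 0.003], 0.01],
  [[0, 0, 0], [0, 0, 0], 0.005],
  [[0, 0, 0], [0, 0, 0], 0.005],
  [[0, 0, 0], [0, 0, 0], 0.005],
  [[0, 0, 0], [0, 0, 0], 0.005],
])

```text
time: 10.9
eef_pos: [0.4384, 0.145, -0.0127]
tcp_rot: [0.56, 0.828, 0.0, 0.0]
contact_force: [-0.3, 0.2, 2.6]
opening: 0.214
finger_force: 36.7
```

```bash
python3 - <<'E'
from h import *
s,M,w=pose(); print(s['time'],s['eef_pos'].round(4),w,s['opening'],s['finger_force'])
plan(.5115,.358,.12,79.8)
E
```

```text
10.9 [ 0.4384  0.145  -0.0127] 111.82462578276886 0.21394822622594348 36.742403358221054
turn z 0.559 shift [ 0.2226  0.0342 -0.1327]
```

drive_tool([
  [[0, 0, 0], [0, 0, -0.03], 0.005],
  [[0, 0, 0.14], [0, 0, -0.045], 0.005],
  [[0, 0, 0.14], [0, 0, -0.045], 0.005],
  [[0, 0, 0.14], [0, 0, -0.012], 0.005],
  [[0, 0, 0.14], [0, 0, 0], 0.005],
])

```text
time: 11.52
eef_pos: [0.4391, 0.1451, 0.1207]
tcp_rot: [0.769, 0.639, 0.002, 0.001]
contact_force: [-0.0, -0.1, -0.6]
opening: 0.21
finger_force: 36.5
```

drive_tool([
  [[0, 0, 0], [0.05, 0.008, 0], 0.005],
  [[0, 0, 0], [0.055, 0.008, 0], 0.005],
  [[0, 0, 0], [0.055, 0.008, 0], 0.005],
  [[0, 0, 0], [0.045, 0.007, 0], 0.005],
  [[0, 0, 0], [0.018, 0.003, 0], 0.005],
])

```text
time: 12.15
eef_pos: [0.5113, 0.3602, 0.1185]
tcp_rot: [0.767, 0.642, -0.0, 0.0]
contact_force: [0.4, -0.9, 0.5]
opening: 0.211
finger_force: 36.5
```

drive_tool([
  [[0, 0, 0], [0, 0, 0], 0.005],
])

```text
time: 12.28
eef_pos: [0.5109, 0.3585, 0.1183]
tcp_rot: [0.767, 0.642, -0.001, 0.0]
contact_force: [0.2, 0.4, -0.6]
opening: 0.209
finger_force: 36.5
```

```bash
python3 - <<'E'
from h import *
s,M,w=pose(); print(s['time'],s['eef_pos'].round(4),w,s['opening'],s['finger_force'])
plan(.5115,.358,-.0075,79.8)
E
```

```text
12.275 [0.5109 0.3585 0.1183] 79.81354796796064 0.20943036665677278 36.498251259326935
turn z 0.000 shift [-0.0004  0.0007  0.1258]
```

drive_tool([
  [[0, 0, 0], [0, 0, 0.05], 0.005],
  [[0, 0, 0], [0, 0, 0.045], 0.005],
  [[0, 0, 0], [0, 0, 0.02], 0.005],
  [[0, 0, 0], [0, 0, 0.009], 0.005],
  [[0, 0, 0], [0, 0, 0.002], 0.005],
])

```text
time: 12.9
eef_pos: [0.512, 0.3583, -0.0063]
tcp_rot: [0.768, 0.641, 0.001, 0.0]
contact_force: [0.1, 0.1, 0.6]
opening: 0.209
finger_force: 36.5
```

drive_tool([
  [[0, 0, 0], [0, 0, 0], 0.005],
])

```text
time: 13.02
eef_pos: [0.5124, 0.3589, -0.0055]
tcp_rot: [0.768, 0.641, 0.001, 0.0]
contact_force: [1.0, 0.1, 0.2]
opening: 0.211
finger_force: 36.5
```

drive_tool([
  [[0, 0, 0], [0, 0, 0.002], 0.005],
  [[0, 0, 0], [0, 0, 0.001], 0.005],
  [[0, 0, 0], [0, 0, 0], 0.038],
  [[0, 0, 0], [0, 0, 0], 0.038],
  [[0, 0, 0], [0, 0, 0], 0.038],
])

```text
time: 13.65
eef_pos: [0.5109, 0.3583, -0.0105]
tcp_rot: [0.767, 0.641, -0.0, -0.0]
contact_force: [-0.5, -0.0, 0.6]
opening: 0.447
finger_force: 0.0
```

drive_tool([
  [[0, 0, 0], [0, 0, -0.01], 0.038],
  [[0, 0, 0], [0, 0, -0.03], 0.038],
  [[0, 0, 0], [0, 0, -0.055], 0.038],
  [[0, 0, 0.18], [0, 0, -0.055], 0.06],
  [[0, 0, 0.18], [0, 0, 0], 0.06],
])

```text
time: 14.28
eef_pos: [0.5149, 0.3603, 0.1478]
tcp_rot: [0.871, 0.491, 0.007, 0.0]
contact_force: [0.2, 0.2, -0.4]
opening: 0.709
finger_force: 0.0
```

drive_tool([
  [[0, 0, 0.18], [0, 0, 0], 0.06],
  [[0, 0, 0.18], [0, 0, 0], 0.06],
  [[0, 0, 0.18], [0, 0, 0], 0.06],
  [[0, 0, 0.18], [0, 0, 0], 0.06],
  [[0, 0, 0.18], [0, 0, 0], 0.06],
])

```text
time: 14.9
eef_pos: [0.5112, 0.3584, 0.1405]
tcp_rot: [0.998, 0.063, 0.0, -0.0]
contact_force: [0.4, -0.2, 0.8]
opening: 0.705
finger_force: 0.0
```

```bash
python3 - <<'E'
from h import *
s,M,w=pose(); print(s['time'],s['eef_pos'].round(4),w,s['opening'],s['finger_force'],s['qpos'])
plan(.338,.29,.15,7)
E
```

```text
14.9 [0.5112 0.3584 0.1405] 7.212912346568376 0.7053451511778595 0.0 [ 4.49107599e-01  2.39963947e-01  1.76540311e+00 -6.66592112e-06
  1.13547115e+00  1.89401758e+00]
turn z 0.004 shift [-0.1802  0.0468 -0.0095]
```

drive_tool([
  [[0, 0, 0], [-0.045, 0.012, -0.005], 0.06],
  [[0, 0, 0], [-0.05, 0.013, -0.005], 0.06],
  [[0, 0, 0], [-0.05, 0.013, 0], 0.06],
  [[0, 0, 0], [-0.035, 0.009, 0], 0.06],
  [[0, 0, 0], [0, 0, 0], 0.06],
])

```text
time: 15.52
eef_pos: [0.337, 0.2876, 0.1499]
tcp_rot: [0.998, 0.066, 0.0, -0.0]
contact_force: [0.1, 0.2, -0.0]
opening: 0.704
finger_force: 0.0
```

```bash
python3 - <<'E'
from h import *
c=snap('wrist','w6'); s,M,w=pose(); print(s['time'],s['eef_pos'].round(4),w,s['opening'])
im=cv2.imread('pics/w6.png'); cv2.imwrite('pics/w6c.png',cv2.resize(im[90:290,180:380],(600,600),interpolation=cv2.INTER_CUBIC))
E
```

```text
15.575 [0.3386 0.2882 0.1505] 7.579045259196002 0.7010893371075541
```

View pics/w6c.png

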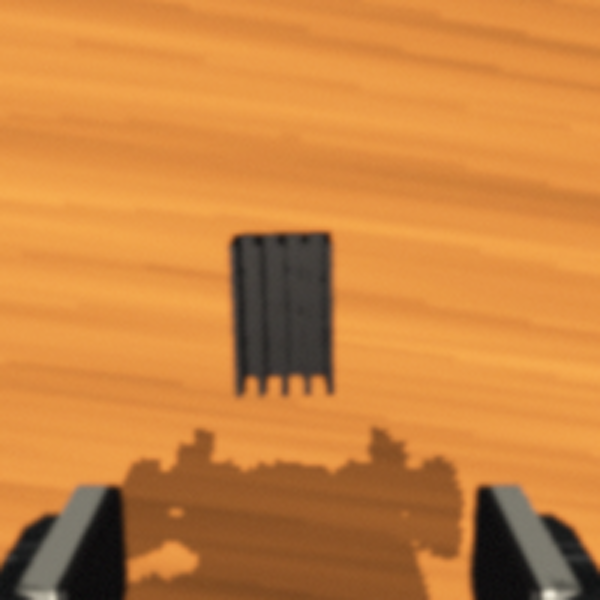

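The crop shows the left heatsink's fin tops at full-image pixels (258.7,221.7), (291,221.7), (290.3,168.3) and (257.7,169), nearly aligned with the tool.

```bash
python3 - <<'E'
from h import *
c=load('w6'); w=at_z(c,[(258.7,221.7),(291,221.7),(290.3,168.5),(257.7,169)],.028); m=w.mean(0); print(w.round(4),m)
for i in range(4): v=w[(i+1)%4]-w[i]; print(np.linalg.norm(v).round(4),np.degrees(np.arctan2(v[1],v[0]))%90)
plan(m[0],m[1],-.012,7)
E
```

```text
[[0.312  0.306  0.028 ]
 [0.3163 0.2733 0.028 ]
 [0.3701 0.2817 0.028 ]
 [0.3655 0.3131 0.028 ]] [0.34097596 0.29352739 0.028     ]
0.033 7.603770248935845
0.0544 8.935606651452122
0.0317 8.458160329763984
0.054 7.533451247701748
turn z 0.010 shift [ 0.003  -0.005   0.1625]
```

drive_tool([
  [[0, 0, -0.008], [0.003, -0.005, 0.045], 0.06],
  [[0, 0, 0], [0, 0, 0.05], 0.06],
  [[0, 0, 0], [0, 0, 0.045], 0.06],
  [[0, 0, 0], [0, 0, 0.018], 0.06],
  [[0, 0, 0], [0, 0, 0.008], 0.06],
])

```text
time: 16.2
eef_pos: [0.3419, 0.2936, -0.0173]
tcp_rot: [0.998, 0.07, -0.001, 0.0]
contact_force: [-0.2, -0.5, 0.2]
opening: 0.701
finger_force: 0.0
```

drive_tool([
  [[0, 0, 0], [0, 0, 0.001], 0.02],
  [[0, 0, 0], [0, 0, 0], 0.015],
  [[0, 0, 0], [0, 0, 0], 0.015],
  [[0, 0, 0], [0, 0, 0], 0.015],
  [[0, 0, 0], [0, 0, 0], 0.015],
], grip_force=40)

```text
time: 16.82
eef_pos: [0.3419, 0.2939, -0.0164]
tcp_rot: [0.998, 0.07, 0.001, -0.0]
contact_force: [0.5, -0.0, 5.9]
opening: 0.389
finger_force: 40.7
```

```bash
python3 - <<'E'
from h import *
s,M,w=pose(); print(s['time'],s['eef_pos'].round(4),w,s['opening'],s['finger_force'])
plan(.651,.0085,.12,79.5)
E
```

```text
16.825 [ 0.3419  0.2939 -0.0164] 8.013446075976974 0.3894855886686951 40.656729340553284
turn z -1.248 shift [-0.2243  0.3559 -0.1364]
```

drive_tool([
  [[0, 0, 0], [0, 0, -0.02], 0.015],
  [[0, 0, 0], [0, 0, -0.04], 0.015],
  [[0, 0, -0.178], [0, 0, -0.045], 0.015],
  [[0, 0, -0.178], [0, 0, -0.032], 0.015],
  [[0, 0, -0.178], [0, 0, 0], 0.015],
])

```text
time: 17.45
eef_pos: [0.3429, 0.2945, 0.1229]
tcp_rot: [0.943, 0.333, 0.003, -0.0]
contact_force: [1.0, -0.1, -1.1]
opening: 0.392
finger_force: 40.1
```

drive_tool([
  [[0, 0, -0.178], [0, 0, 0], 0.015],
  [[0, 0, -0.178], [0, 0, 0], 0.015],
  [[0, 0, -0.178], [0, 0, 0], 0.015],
  [[0, 0, -0.18], [0, 0, 0], 0.015],
  [[0, 0, 0], [-0.02, 0.032, 0], 0.015],
])

```text
time: 18.08
eef_pos: [0.3676, 0.2683, 0.119]
tcp_rot: [0.767, 0.641, -0.001, -0.0]
contact_force: [-0.0, 0.0, -0.7]
opening: 0.387
finger_force: 40.1
```

drive_tool([
  [[0, 0, 0], [-0.028, 0.045, 0], 0.015],
  [[0, 0, 0], [-0.028, 0.045, 0], 0.015],
  [[0, 0, 0], [-0.028, 0.045, 0], 0.015],
  [[0, 0, 0], [-0.028, 0.045, 0], 0.015],
  [[0, 0, 0], [-0.028, 0.045, 0], 0.015],
])

```text
time: 18.7
eef_pos: [0.5654, 0.0881, 0.1192]
tcp_rot: [0.769, 0.639, -0.0, -0.0]
contact_force: [0.3, 0.5, -0.6]
opening: 0.388
finger_force: 40.1
```

drive_tool([
  [[0, 0, 0], [-0.028, 0.045, 0], 0.015],
  [[0, 0, 0], [-0.025, 0.038, 0], 0.015],
  [[0, 0, 0], [-0.01, 0.015, 0], 0.015],
  [[0, 0, 0], [0, 0, 0], 0.015],
])

```text
time: 19.2
eef_pos: [0.6494, 0.0092, 0.119]
tcp_rot: [0.769, 0.639, -0.0, -0.001]
contact_force: [-0.4, 0.5, 0.2]
opening: 0.388
finger_force: 40.1
```

```bash
python3 - <<'E'
from h import *
c=snap('wrist','w7'); s,M,w=pose(); print(s['time'],s['eef_pos'].round(4),w,s['opening'],s['finger_force'])
plan(.651,.0085,-.0105,79.5)
E
```

```text
19.25 [0.6487 0.0102 0.119 ] 79.50895969985008 0.38856547380518797 40.13851225376129
turn z 0.000 shift [-0.0013  0.0026  0.1295]
```

View pics/w7.png

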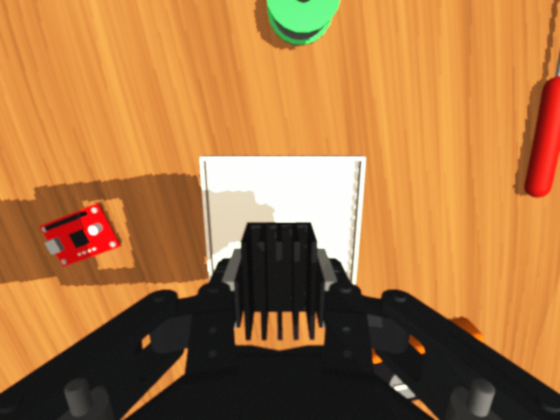

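The held heatsink is level and square to the white tray, whose far rim corners are at (200,156) and (366,156). The spool at the top stands clear.

```bash
python3 - <<'E'
from h import *
c=load('w7'); w=at_z(c,[(200,156),(366,156)],.016); d=w[1]-w[0]; print(w.round(4),np.degrees(np.arctan2(d[1],d[0])),np.linalg.norm(d)); a=np.radians(79.5)
print(w.mean(0)[:2]-.075*np.array([np.cos(a),np.sin(a)]))
E
```

```text
[[0.5887 0.0671 0.016 ]
 [0.7358 0.0397 0.016 ]] -10.54682320114771 0.1496089749163035
[ 0.64859726 -0.02037602]
```

drive_tool([
  [[0, 0, 0], [0.001, 0.004, 0.05], 0.015],
  [[0, 0, 0], [0, 0, 0.045], 0.015],
  [[0, 0, 0], [0, 0, 0.02], 0.015],
  [[0, 0, 0], [0, 0, 0.01], 0.015],
  [[0, 0, 0], [0, 0, 0.002], 0.015],
])

```text
time: 19.88
eef_pos: [0.6543, 0.0102, -0.0064]
tcp_rot: [0.769, 0.64, 0.0, 0.0]
contact_force: [0.5, 0.9, -0.8]
opening: 0.387
finger_force: 40.2
```

drive_tool([
  [[0, 0, 0], [0, 0, 0], 0.015],
])

```text
time: 20.0
eef_pos: [0.6551, 0.0098, -0.0054]
tcp_rot: [0.769, 0.64, 0.001, 0.001]
contact_force: [-0.8, -0.3, -0.9]
opening: 0.39
finger_force: 40.2
```

drive_tool([
  [[0, 0, 0], [0, 0, 0.003], 0.015],
  [[0, 0, 0], [0, 0, 0.002], 0.015],
  [[0, 0, 0], [0, 0, 0], 0.015],
])

```text
time: 20.38
eef_pos: [0.6538, 0.0098, -0.0123]
tcp_rot: [0.769, 0.639, 0.0, -0.0]
contact_force: [-0.0, -0.4, -1.2]
opening: 0.393
finger_force: 40.2
```

drive_tool([
  [[0, 0, 0], [0, 0, 0], 0.055],
  [[0, 0, 0], [0, 0, 0], 0.055],
  [[0, 0, 0], [0, 0, 0], 0.055],
  [[0, 0, 0], [0, 0, -0.015], 0.055],
  [[0, 0, 0], [0, 0, -0.04], 0.055],
])

```text
time: 21.0
eef_pos: [0.6518, 0.0101, 0.0415]
tcp_rot: [0.769, 0.64, -0.002, -0.002]
contact_force: [1.3, -0.2, 1.2]
opening: 0.644
finger_force: 0.0
```

drive_tool([
  [[0, 0, 0], [0, 0, -0.055], 0.055],
  [[0, 0, 0], [0, 0, -0.05], 0.06],
  [[0, 0, 0.06], [0, 0, 0], 0.06],
  [[0, 0, 0], [0, 0, 0], 0.06],
])

```text
time: 21.5
eef_pos: [0.6542, 0.0098, 0.1497]
tcp_rot: [0.787, 0.616, 0.001, 0.001]
contact_force: [1.0, -0.4, -0.7]
opening: 0.703
finger_force: 0.0
```

```bash
python3 - <<'E'
from h import *
s,M,w=pose(); print(s['time'],s['eef_pos'].round(4),w,s['opening'],s['finger_force'],s['qpos'])
plan(.439,-.13,.15,w)
E
```

```text
21.5 [0.6542 0.0098 0.1497] 76.12009043069051 0.7026163892653499 0.0 [-1.39819721e-01  2.92330676e-01  1.68324365e+00 -1.13257063e-05
  1.16340730e+00  1.02435209e-01]
turn z -0.000 shift [-0.1874 -0.1754 -0.0003]
```

drive_tool([
  [[0, 0, 0], [-0.035, -0.033, 0], 0.06],
  [[0, 0, 0], [-0.042, -0.039, 0], 0.06],
  [[0, 0, 0], [-0.042, -0.039, 0], 0.06],
  [[0, 0, 0], [-0.042, -0.039, 0], 0.06],
  [[0, 0, 0], [-0.026, -0.025, 0], 0.06],
])

```text
time: 22.12
eef_pos: [0.4363, -0.13, 0.1467]
tcp_rot: [0.788, 0.616, -0.001, -0.001]
contact_force: [0.5, -1.5, -0.3]
opening: 0.704
finger_force: 0.0
```

drive_tool([
  [[0, 0, 0], [0, 0, 0], 0.06],
])

```text
time: 22.25
eef_pos: [0.4368, -0.1301, 0.1469]
tcp_rot: [0.788, 0.615, -0.0, -0.001]
contact_force: [-0.0, -0.1, 0.1]
opening: 0.705
finger_force: 0.0
```

```bash
python3 - <<'E'
from h import *
c=snap('wrist','w8'); s,M,w=pose(); print(s['time'],s['eef_pos'].round(4),w,s['opening'])
im=cv2.imread('pics/w8.png'); cv2.imwrite('pics/w8c.png',cv2.resize(im[90:290,180:380],(600,600),interpolation=cv2.INTER_CUBIC))
E
```

```text
22.3 [ 0.438  -0.1297  0.1472] 75.99880571040102 0.7011887230759338
```

View pics/w8c.png

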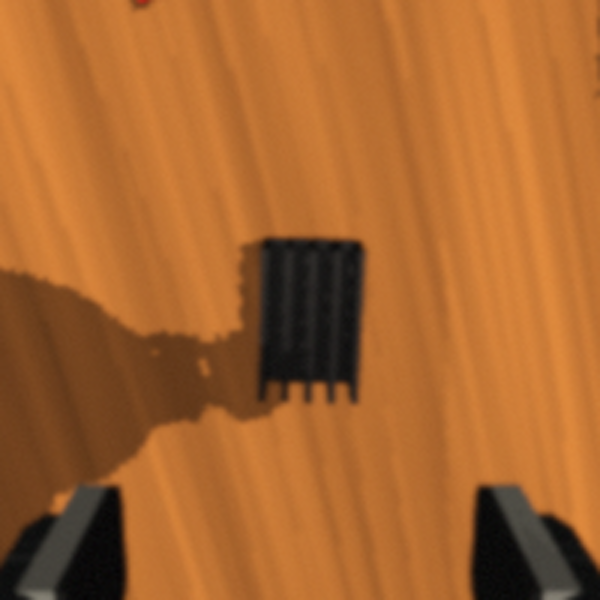

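The right heatsink's fin-top corners are at full-image pixels (266,223.3), (299,224), (301,171) and (267.7,170), about 2° off the tool axis.

```bash
python3 - <<'E'
from h import *
c=load('w8'); w=at_z(c,[(266,223.3),(299,224),(301,171),(267.7,170)],.028); m=w.mean(0); print(w.round(4),m)
for i in range(4): v=w[(i+1)%4]-w[i]; print(np.linalg.norm(v).round(4),np.degrees(np.arctan2(v[1],v[0]))%90)
plan(m[0],m[1],-.0155,74.1)
E
```

```text
[[ 0.4192 -0.1498  0.028 ]
 [ 0.4514 -0.1586  0.028 ]
 [ 0.4654 -0.1065  0.028 ]
 [ 0.4345 -0.0978  0.028 ]] [ 0.44264195 -0.128181    0.028     ]
0.0335 74.67921687223432
0.0539 74.94755957456057
0.0321 74.23636788472857
0.0542 73.50531094927551
turn z 0.033 shift [0.0027 0.004  0.1627]
```

drive_tool([
  [[0, 0, 0.03], [0, 0, 0.04], 0.06],
  [[0, 0, 0], [0.003, 0.004, 0.05], 0.06],
  [[0, 0, 0], [0, 0, 0.045], 0.06],
  [[0, 0, 0], [0, 0, 0.018], 0.06],
  [[0, 0, 0], [0, 0, 0.008], 0.06],
])

```text
time: 22.92
eef_pos: [0.4433, -0.1266, -0.015]
tcp_rot: [0.796, 0.605, -0.001, -0.001]
contact_force: [0.8, 0.9, 0.4]
opening: 0.702
finger_force: 0.0
```

drive_tool([
  [[0, 0, 0], [0, 0, 0], 0.02],
  [[0, 0, 0], [0, 0, 0], 0.015],
  [[0, 0, 0], [0, 0, 0], 0.015],
  [[0, 0, 0], [0, 0, 0], 0.015],
  [[0, 0, 0], [0, 0, 0], 0.015],
])

```text
time: 23.55
eef_pos: [0.4442, -0.1281, -0.0125]
tcp_rot: [0.797, 0.604, 0.0, 0.001]
contact_force: [-0.5, 0.6, 3.4]
opening: 0.39
finger_force: 41.4
```

```bash
python3 - <<'E'
from h import *
s,M,w=pose(); print(s['time'],s['eef_pos'].round(4),w,s['opening'],s['finger_force'],s['contact_force'])
plan(.641,-.0545,.12,79.5)
E
```

```text
23.55 [ 0.4442 -0.1281 -0.0125] 74.35479029234446 0.3896250760801275 41.36782944202423 [-0.48153828  0.55899079  3.37997326]
turn z -0.090 shift [ 0.1082  0.1801 -0.1325]
```

drive_tool([
  [[0, 0, 0], [0, 0, -0.02], 0.015],
  [[0, 0, -0.09], [0, 0, -0.05], 0.015],
  [[0, 0, 0], [0, 0, -0.05], 0.015],
  [[0, 0, 0], [0.013, 0.022, -0.012], 0.015],
  [[0, 0, 0], [0.026, 0.043, 0], 0.015],
])

```text
time: 24.18
eef_pos: [0.5156, -0.1019, 0.1208]
tcp_rot: [0.769, 0.639, 0.001, 0.002]
contact_force: [0.1, -1.1, -0.9]
opening: 0.39
finger_force: 40.9
```

drive_tool([
  [[0, 0, 0], [0.026, 0.043, 0], 0.015],
  [[0, 0, 0], [0.026, 0.043, 0], 0.015],
  [[0, 0, 0], [0.017, 0.029, 0], 0.015],
  [[0, 0, 0], [0, 0, 0], 0.015],
  [[0, 0, 0], [0, 0, 0], 0.015],
])

```text
time: 24.8
eef_pos: [0.6391, -0.0544, 0.1178]
tcp_rot: [0.769, 0.64, -0.001, -0.001]
contact_force: [1.2, 0.5, -0.8]
opening: 0.389
finger_force: 40.8
```

```bash
python3 - <<'E'
from h import *
c=snap('wrist','w9'); s,M,w=pose(); print(s['time'],s['eef_pos'].round(4),w,s['opening'],s['finger_force'])
plan(.641,-.0545,-.0085,79.5)
E
```

```text
24.85 [ 0.6389 -0.0546  0.1181] 79.48790404775544 0.3900431929782396 40.7889461517334
turn z -0.000 shift [0.0004 0.002  0.1266]
```

View pics/w9.png

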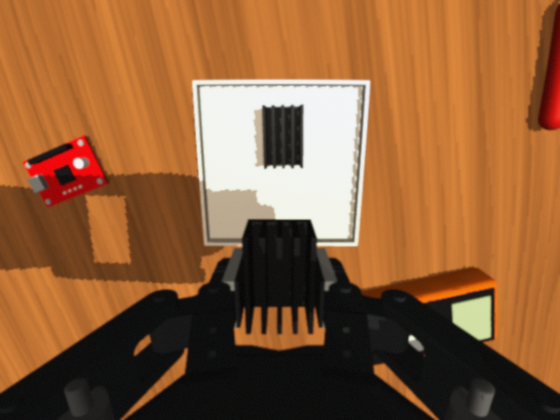

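The first heatsink stands flat in the white tray around (283,137). The second hangs square below it with room to spare.

drive_tool([
  [[0, 0, 0], [0, 0.002, 0.05], 0.015],
  [[0, 0, 0], [0, 0, 0.045], 0.015],
  [[0, 0, 0], [0, 0, 0.018], 0.015],
  [[0, 0, 0], [0, 0, 0.008], 0.015],
  [[0, 0, 0], [0, 0, 0.003], 0.015],
])

```text
time: 25.48
eef_pos: [0.6432, -0.0551, -0.0039]
tcp_rot: [0.769, 0.639, 0.001, 0.001]
contact_force: [-0.1, -0.2, -1.1]
opening: 0.386
finger_force: 40.8
```

drive_tool([
  [[0, 0, 0], [0, 0, 0.001], 0.015],
  [[0, 0, 0], [0, 0, 0], 0.015],
  [[0, 0, 0], [0, 0, 0], 0.015],
])

```text
time: 25.85
eef_pos: [0.6427, -0.0547, -0.0055]
tcp_rot: [0.769, 0.64, 0.0, 0.001]
contact_force: [-0.7, 0.2, -0.5]
opening: 0.383
finger_force: 40.8
```

drive_tool([
  [[0, 0, 0], [0, 0, 0.0015], 0.015],
  [[0, 0, 0], [0, 0, 0.001], 0.015],
  [[0, 0, 0], [0, 0, 0], 0.015],
])

```text
time: 26.22
eef_pos: [0.6423, -0.0547, -0.0084]
tcp_rot: [0.769, 0.64, 0.0, 0.0]
contact_force: [-0.4, 0.8, 2.9]
opening: 0.386
finger_force: 41.1
```

drive_tool([
  [[0, 0, 0], [0, 0, 0], 0.055],
  [[0, 0, 0], [0, 0, 0], 0.055],
  [[0, 0, 0], [0, 0, 0], 0.055],
  [[0, 0, 0], [0, 0, -0.015], 0.055],
  [[0, 0, 0], [0, 0, -0.04], 0.055],
])

```text
time: 26.85
eef_pos: [0.6403, -0.0543, 0.0449]
tcp_rot: [0.769, 0.639, -0.002, -0.002]
contact_force: [-0.5, -0.2, -0.5]
opening: 0.643
finger_force: 0.0
```

drive_tool([
  [[0, 0, 0.17], [0, 0, -0.055], 0.07],
  [[0, 0, 0.17], [0, 0, -0.045], 0.075],
  [[0, 0, 0.18], [0, 0, 0], 0.075],
  [[0, 0, 0.18], [0, 0, 0], 0.075],
  [[0, 0, 0.18], [0, 0, 0], 0.075],
])

```text
time: 27.48
eef_pos: [0.6425, -0.0547, 0.1478]
tcp_rot: [0.969, 0.248, 0.001, 0.0]
contact_force: [0.9, 0.2, 0.1]
opening: 0.882
finger_force: 0.0
```

drive_tool([
  [[0, 0, 0.18], [0, 0, 0], 0.075],
  [[0, 0, 0.17], [0, 0, 0], 0.075],
])

```text
time: 27.72
eef_pos: [0.6424, -0.0547, 0.1476]
tcp_rot: [0.997, 0.076, 0.001, 0.0]
contact_force: [0.0, 0.3, 0.2]
opening: 0.878
finger_force: 0.0
```

```bash
python3 - <<'E'
from h import *
s,M,w=pose(); print(s['time'],s['eef_pos'].round(4),w,s['opening'],s['finger_force'],s['qpos'])
plan(.4435,.01,.15,w)
E
```

```text
27.725 [ 0.6424 -0.0547  0.1476] 8.718438573582759 0.8782185637197261 0.0 [-2.42093668e-01  2.75118648e-01  1.70875464e+00  6.24554150e-05
  1.15629869e+00  1.17651242e+00]
turn z -0.000 shift [-0.1868 -0.0941 -0.0024]
```

drive_tool([
  [[0, 0, 0], [-0.04, -0.02, 0], 0.075],
  [[0, 0, 0], [-0.05, -0.025, 0], 0.075],
  [[0, 0, 0], [-0.05, -0.025, 0], 0.075],
  [[0, 0, 0], [-0.033, -0.017, 0], 0.075],
  [[0, 0, 0], [-0.014, -0.007, 0], 0.075],
])

```text
time: 28.35
eef_pos: [0.4411, 0.0095, 0.147]
tcp_rot: [0.997, 0.079, 0.001, 0.0]
contact_force: [-0.0, -0.5, 0.4]
opening: 0.88
finger_force: 0.0
```

drive_tool([
  [[0, 0, 0], [0, 0, 0], 0.075],
  [[0, 0, 0], [0, 0, 0], 0.075],
])

```text
time: 28.6
eef_pos: [0.4437, 0.0085, 0.1472]
tcp_rot: [0.997, 0.079, 0.001, 0.0]
contact_force: [0.9, 0.0, 0.6]
opening: 0.879
finger_force: 0.0
```

```bash
python3 - <<'E'
from h import *
c=snap('wrist','w10'); s,M,w=pose(); print(s['time'],s['eef_pos'].round(4),w,s['opening'])
im=cv2.imread('pics/w10.png'); cv2.imwrite('pics/w10c.png',cv2.resize(im[90:290,180:380],(600,600),interpolation=cv2.INTER_CUBIC))
blobs('w10',(0,120,80),(8,255,255),.012,500)
E
```

```text
28.65 [0.4438 0.0084 0.147 ] 9.029521756377342 0.880235566803355
px [276. 194.] world [0.4453 0.0131 0.012 ] [(np.float64(0.0476), np.float64(99.0)), (np.float64(0.0696), np.float64(10.1))]
```

View pics/w10c.png

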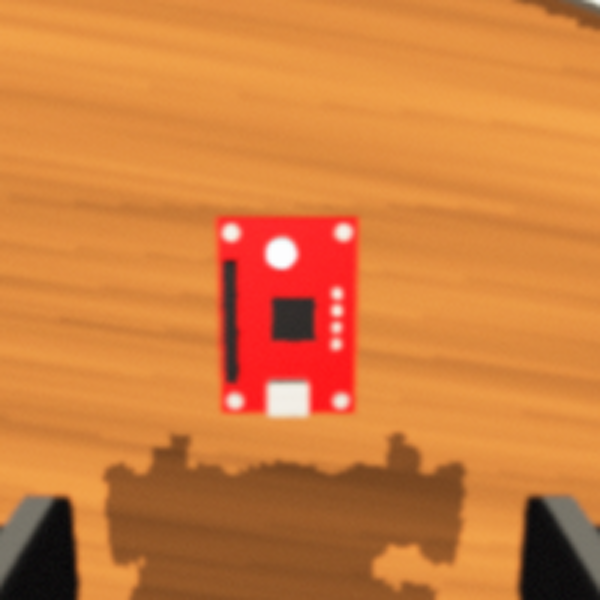

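The board fills the crop centre. Its edges give a centre of (0.445, 0.013), a yaw of about 9.5° and a size of 47.6 x 69.6 mm, matching the text at a board top height of 12 mm.

drive_tool([
  [[0, 0, -0.008], [0.002, -0.0045, 0.045], 0.06],
  [[0, 0, 0], [0, 0, 0.05], 0.06],
  [[0, 0, 0], [0, 0, 0.045], 0.06],
  [[0, 0, 0], [0, 0, 0.018], 0.06],
  [[0, 0, 0], [0, 0, 0.007], 0.06],
])

```text
time: 29.28
eef_pos: [0.4437, 0.0134, -0.0202]
tcp_rot: [0.997, 0.083, -0.001, -0.0]
contact_force: [-0.5, 0.0, 0.4]
opening: 0.705
finger_force: 0.0
```

drive_tool([
  [[0, 0, 0], [0, 0, 0.001], 0.056],
  [[0, 0, 0], [0, 0, 0], 0.054],
  [[0, 0, 0], [0, 0, 0], 0.054],
], grip_force=30)

```text
time: 29.65
eef_pos: [0.445, 0.0133, -0.0188]
tcp_rot: [0.997, 0.083, 0.001, 0.0]
contact_force: [1.0, -0.7, -0.3]
opening: 0.633
finger_force: 0.0
```

drive_tool([
  [[0, 0, 0], [0, 0, 0.001], 0.03],
  [[0, 0, 0], [0, 0, 0], 0.03],
  [[0, 0, 0], [0, 0, 0], 0.03],
  [[0, 0, 0], [0, 0, 0], 0.03],
])

```text
time: 30.15
eef_pos: [0.445, 0.0134, -0.019]
tcp_rot: [0.997, 0.083, 0.001, 0.0]
contact_force: [-2.4, -0.8, 8.6]
opening: 0.55
finger_force: 29.3
```

```bash
python3 - <<'E'
from h import *
s,M,w=pose(); print(s['time'],s['eef_pos'].round(4),w,s['opening'],s['finger_force'],s['contact_force'])
plan(.537,-.361,.1,6.5)
E
```

```text
30.15 [ 0.445   0.0134 -0.019 ] 9.512461258268983 0.5497376070719564 29.299061000347137 [-2.43301163 -0.83855008  8.57597696]
turn z 0.053 shift [ 0.0491  0.3824 -0.119 ]
```

drive_tool([
  [[0, 0, 0], [0, 0, -0.005], 0.03],
  [[0, 0, 0], [0, 0, -0.012], 0.03],
  [[0, 0, 0], [0, 0, -0.02], 0.03],
  [[0, 0, 0], [0, 0, -0.03], 0.03],
  [[0, 0, 0], [0, 0, 0], 0.03],
])

```text
time: 30.78
eef_pos: [0.4464, 0.0131, 0.0491]
tcp_rot: [0.997, 0.083, 0.003, 0.001]
contact_force: [0.0, 0.2, -0.4]
opening: 0.544
finger_force: 30.9
```

```bash
python3 - <<'E'
from h import *
c=snap('wrist','w11'); s,M,w=pose(); print(s['time'],s['eef_pos'].round(4),w,s['opening'],s['finger_force'],s['contact_force'])
for z in (.012,s['eef_pos'][2]+.019+.012): blobs('w11',(0,120,80),(8,255,255),z,500)
plan(.537,-.361,.1,6.5)
E
```

```text
30.825 [0.445  0.0133 0.0475] 9.499489094085321 0.5454377757121008 30.886207222938538 [-0.62606463 -0.22168109 -0.82689839]
px [279. 270.] world [0.4105 0.0077 0.012 ] [(np.float64(0.0724), np.float64(99.5)), (np.float64(0.1066), np.float64(12.4))]
px [279. 270.] world [0.4455 0.0136 0.0785] [(np.float64(0.0484), np.float64(99.5)), (np.float64(0.0713), np.float64(12.4))]
turn z 0.052 shift [ 0.049   0.3823 -0.0525]
```

The board came up level: the blob is 48 x 71 mm at the expected height. Now I'll carry it to the black tray.

drive_tool([
  [[0, 0, 0.052], [0, 0, -0.03], 0.03],
  [[0, 0, 0], [0, 0, -0.022], 0.03],
  [[0, 0, 0], [0.003, 0.02, 0], 0.03],
  [[0, 0, 0], [0.005, 0.04, 0], 0.03],
  [[0, 0, 0], [0.006, 0.048, 0], 0.03],
])

```text
time: 31.45
eef_pos: [0.4694, -0.0924, 0.0968]
tcp_rot: [0.998, 0.058, -0.001, -0.001]
contact_force: [0.0, -0.0, -0.9]
opening: 0.545
finger_force: 31.1
```

drive_tool([
  [[0, 0, 0], [0.006, 0.048, 0], 0.03],
  [[0, 0, 0], [0.006, 0.048, 0], 0.03],
  [[0, 0, 0], [0.006, 0.048, 0], 0.03],
  [[0, 0, 0], [0.006, 0.048, 0], 0.03],
  [[0, 0, 0], [0.005, 0.04, 0], 0.03],
])

```text
time: 32.08
eef_pos: [0.5247, -0.3206, 0.0962]
tcp_rot: [0.998, 0.056, -0.001, -0.001]
contact_force: [0.8, 0.1, 0.0]
opening: 0.546
finger_force: 31.1
```

drive_tool([
  [[0, 0, 0], [0.004, 0.028, 0], 0.03],
  [[0, 0, 0], [0.002, 0.014, 0], 0.03],
  [[0, 0, 0], [0, 0, 0], 0.03],
  [[0, 0, 0], [0, 0, 0], 0.03],
])

```text
time: 32.58
eef_pos: [0.5357, -0.3591, 0.0976]
tcp_rot: [0.998, 0.057, -0.001, -0.001]
contact_force: [0.1, -0.6, -0.4]
opening: 0.547
finger_force: 31.1
```

```bash
python3 - <<'E'
from h import *
s,M,w=pose(); print(s['time'],s['eef_pos'].round(4),w,s['opening'],s['finger_force'],s['contact_force'])
plan(.537,-.361,-.0145,6.5)
E
```

```text
32.575 [ 0.5357 -0.3591  0.0976] 6.562667785878714 0.5468970323185254 31.070024371147156 [ 0.12259829 -0.56403631 -0.36488187]
turn z 0.001 shift [0.0011 0.0021 0.1121]
```

drive_tool([
  [[0, 0, 0], [0.001, 0.002, 0.04], 0.03],
  [[0, 0, 0], [0, 0, 0.04], 0.03],
  [[0, 0, 0], [0, 0, 0.018], 0.03],
  [[0, 0, 0], [0, 0, 0.008], 0.03],
  [[0, 0, 0], [0, 0, 0.002], 0.03],
])

```text
time: 33.2
eef_pos: [0.5379, -0.3625, -0.009]
tcp_rot: [0.998, 0.057, 0.0, 0.0]
contact_force: [0.1, -0.3, 0.0]
opening: 0.545
finger_force: 31.1
```

drive_tool([
  [[0, 0, 0], [0, 0, 0], 0.03],
  [[0, 0, 0], [0, 0, 0], 0.03],
])

```text
time: 33.45
eef_pos: [0.538, -0.363, -0.0083]
tcp_rot: [0.998, 0.057, 0.001, 0.001]
contact_force: [0.5, -0.6, -0.2]
opening: 0.546
finger_force: 31.1
```

drive_tool([
  [[0, 0, 0], [0, 0, 0.003], 0.03],
  [[0, 0, 0], [0, 0, 0.002], 0.03],
  [[0, 0, 0], [0, 0, 0], 0.03],
  [[0, 0, 0], [0, 0, 0], 0.03],
])

```text
time: 33.95
eef_pos: [0.5373, -0.3624, -0.0148]
tcp_rot: [0.998, 0.057, 0.0, 0.0]
contact_force: [0.6, 0.3, 0.2]
opening: 0.549
finger_force: 31.1
```

drive_tool([
  [[0, 0, 0], [0, 0, 0], 0.06],
  [[0, 0, 0], [0, 0, 0], 0.065],
  [[0, 0, 0], [0, 0, 0], 0.065],
  [[0, 0, 0], [0, 0, -0.015], 0.065],
  [[0, 0, 0], [0, 0, -0.04], 0.065],
])

```text
time: 34.58
eef_pos: [0.5358, -0.361, 0.039]
tcp_rot: [0.998, 0.057, -0.002, -0.002]
contact_force: [0.4, -0.7, 0.5]
opening: 0.762
finger_force: 0.0
```

drive_tool([
  [[0, 0, 0], [0, 0, -0.05], 0.065],
  [[0, 0, 0], [0, 0, -0.05], 0.065],
  [[0, 0, 0], [0, 0, -0.05], 0.065],
  [[0, 0, 0], [-0.03, 0.05, 0], 0.065],
  [[0, 0, 0], [-0.03, 0.05, 0], 0.065],
])

```text
time: 35.2
eef_pos: [0.4895, -0.4696, 0.1935]
tcp_rot: [0.998, 0.058, 0.001, 0.002]
contact_force: [0.6, 0.1, -1.0]
opening: 0.76
finger_force: 0.0
```

drive_tool([
  [[0, 0, 0], [-0.03, 0.05, 0], 0.065],
  [[0, 0, 0], [-0.03, 0.05, 0], 0.065],
  [[0, 0, 0], [-0.03, 0.05, 0], 0.065],
  [[0, 0, 0], [-0.02, 0.03, 0], 0.065],
  [[0, 0, 0], [0, 0, 0], 0.065],
])

```text
time: 35.83
eef_pos: [0.3979, -0.6623, 0.1909]
tcp_rot: [0.998, 0.055, 0.0, 0.001]
contact_force: [0.1, 0.2, 0.5]
opening: 0.76
finger_force: 0.0
```

```bash
python3 - <<'E'
from h import *
s,M,w=pose(); print(s['time'],s['eef_pos'].round(4))
a=snap('top','topF');b=snap('scene','sceneF')
A=cv2.imread('pics/topF.png')[110:290,50:510];B=cv2.imread('pics/sceneF.png')[100:300,60:520]
cv2.imwrite('pics/final.png',cv2.resize(np.vstack([A,B]),(725,599),interpolation=cv2.INTER_CUBIC))
blobs('topF',(20,100,80),(35,255,255),.026,60); blobs('topF',(0,120,80),(8,255,255),.016,400)
E
```

```text
35.825 [ 0.3979 -0.6623  0.1909]
px [ 95. 227.] world [0.5144 0.3708 0.026 ] [(np.float64(0.0182), np.float64(171.8)), (np.float64(0.0384), np.float64(79.8))]
px [114. 201.] world [0.5686 0.3322 0.026 ] [(np.float64(0.0177), np.float64(171.7)), (np.float64(0.0407), np.float64(79.8))]
px [118.  57.] world [0.8749 0.3297 0.026 ] [(np.float64(0.0066), np.float64(149.3)), (np.float64(0.1591), np.float64(56.5))]
px [448. 213.] world [ 0.5369 -0.3631  0.016 ] [(np.float64(0.0513), np.float64(98.4)), (np.float64(0.0736), np.float64(6.4))]
px [262.  44.] world [0.9072 0.0238 0.016 ] [(np.float64(0.0241), np.float64(171.3)), (np.float64(0.1098), np.float64(80.7))]
```

View pics/final.png

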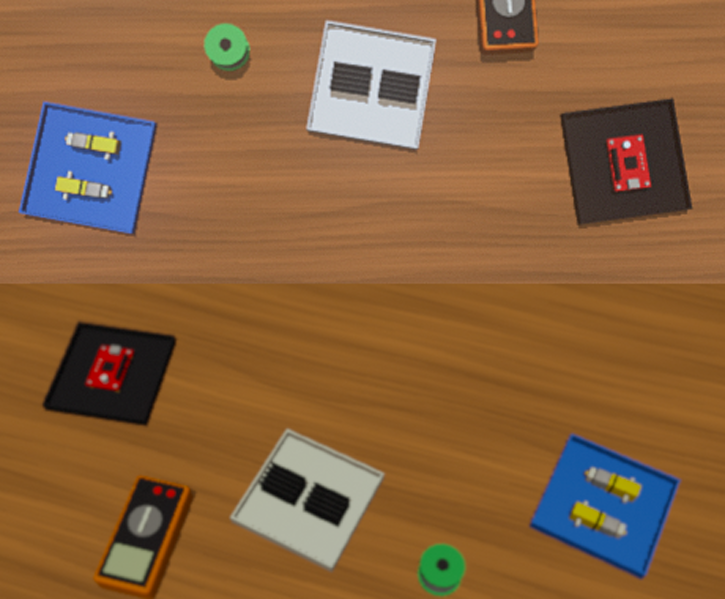

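Both final views show all five parts flat in the right trays, none touching another or a rim. The multimeter and spool are where they were, so I'll hand the job in.

```bash
python3 -c "
from plant import ctrl
print(ctrl.sign_off())"
```

```text
the job is handed in; nothing more can be done
None
```

The job is handed in: in the last pictures both gearmotors lie flat in the blue tray, both heatsinks in the white tray and the board in the black tray, with the multimeter and spool not visibly moved; the first grip on a gearmotor closed on air because the fingertips end roughly 20 mm short of the reported TCP rather than 17 mm beyond it, so I gripped lower after that.

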